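Portion frame off its stand and poised over the cheese

ROBOT

A 6-joint arm with a two-finger parallel gripper is mounted at the origin on the work surface. World frame = base frame: x ahead of the robot, y to its left, z up, the work surface at z = 0. Lengths are in m, angles in rad, forces in N, time in s.
With the tool pointing down it reaches from about 0.425 to 0.95 m from the base axis. Payload 3.5 kg.
Tool frame: the origin (TCP) lies midway between the tips of the shut fingers; the grasp point (between the pads) lies 19 mm behind it; z points along the fingers, y is the line along which they close (so a half turn about z gives the same grasp; the last joint's range is limited). The gripper opens to 85 mm and grips with 20 to 120 N. Pads are 22 mm wide; open, the fingers measure 114 mm over their backs; the gripper's body (76 mm by 85 mm) begins 54 mm behind the grasp point. The pads swing forward as they close: fully open they stand 13 mm farther back than shut.
Start: joints at [1.107, 0.286, 1.577, -0, 1.279, -0.15], TCP at [0.208, 0.642, 0.231] pointing down, gripper open.
Joint ranges: [-2.77, 2.77], [-0.9, 2.22], [0.21, 2.48], [-1.53, 4.67], [0.24, 2.81], [-2.84, 2.84]. Speed limits (rad/s): [2.79, 2.79, 3.14, 3.14, 3.14, 3.14].

INTERFACE

Orientations are given as a rotation vector (axis times angle).
In Python, from cell import manip gives the robot as it stands. Calls block until the motion is done:
- manip.reach(position, orientation): joint-space move of the TCP to a pose.
- manip.movel(position, v=0.15, ori=None, f_stop=None): straight line of the TCP; ori=None keeps the orientation; v is the mean speed in m/s. With f_stop (N) it stops when the force on the tool has changed by that much, and returns True; else False.
- manip.movej(angles): joint-space move.
- manip.grip(opening, newtons=None): opening from 0.0 (shut) to 1.0 (fully open); newtons is the grip in N (None keeps the last); returns when the fingers have stopped.
- manip.sleep(seconds).
- manip.solve_ik(position, orientation): joint angles nearest the present ones, or None.
- manip.get_obs(): the state.
- manip.grab_frame(name): name is "scene" or "top" or "wrist"; returns the picture (400x640x3 uint8, blue, green, red); there is no depth.
- manip.calibration(name): a dict with "intrinsics" (3x3 intrinsics, pixels), "camera_from_world" (4x4, takes a point from world to camera coordinates). Camera axes: x right, y down, z forward; pixel columns grow to the right and rows downward; lengths in m; the calibration is good to about 2 mm. A picture is of the moment at which its call begins: read the wrist's pose just before it. calibration takes no time and is no camera call; for the wrist camera it gives the pose at the moment of the call.
A pose or a line that the arm cannot do raises manip.IKError and nothing moves.
- manip.finish_job(): hands the job in; it is judged then, once.
The state is a dict: "t": time; "joint_positions": joint angles; "dq": joint speeds; "joint_torque": joint torques, N m; "eef_pos": TCP position; "tcp_rot": TCP orientation; "wrist_force": force on the tool from outside, world axes, zero at the start; "ft_torque": the same for the moment, N m; "width": opening from 0.0 (shut) to 1.0 (fully open); "finger_force": force on a finger pad.
Only numpy, scipy, OpenCV 4.12 (cv2) and the standard library are available. Lean on these libraries where they do the work, as an engineer would, in place of code of your own. Each camera call takes 0.05 s, during which the arm holds its last target. There are 200 camera calls.

TASK

Lift the steel portion frame by its wooden handle up and out off the two hooks of its stand, carry it over the top of the wooden divider, and bring it over the rectangular block of cheese, centred on it and with the frame's long sides along the block's long sides. Stop with the level frame hovering about a centimetre above the top of the cheese and finish while still holding it there: the frame must never touch the cheese or the divider, and everything else stays where it stands.

Things in the scene. Friction and masses are not known exactly. Their poses are not given: they have to be found in the camera images.
- frame: loose steel portion frame, about 0.3 kg: open rectangle 104 (its x) by 154 (its y, long side) mm outside, 96 by 146 inside, 18 high, thin cross blades level with its lower edge; carried by a handle on two uprights. Origin: centre of the lower edge; z up. Hangs upright from its handle at the start, lower edge 67 above the table, axes about as the stand's
- handle (a point): centre of the frame's dark wooden handle bar, 105 mm above the frame's origin, axes as the frame's. Bar: 160 along y, 14 wide (x), 16 high; joined to the frame by a flat upright near each end (y = +-75, 12 wide, 4 thick). At the start it lies on the stand's two hooks
- stand: fixed steel stand. Origin on the table below the middle of the hanging bar. Two prongs 8 mm thick, centre lines at y = +-45, 160 high, run from posts at x = +100 (12 thick, 160 high) towards -x to upturned lips at x = -32, top 180. Unhook: bar up 25 to 60 (higher, the rim below strikes the prongs), then out along -x by 100 or more. Base plate x 60 to 170, y +-75, 12 high
- block: loose rectangular block of pale yellow cheese, 80 (its x) by 130 (its y, the long side) by 45 mm high, 0.45 kg, lying on a round wooden board 164 across and 15 high; the only rectangular cheese on a round board. Origin: centre of its underside; z up. The frame's inside is 8 mm larger than it on every side
- block_top (a point): centre of the block's top face, axes as the block's
- divider: fixed upright wooden divider between the stand and the boards, 400 mm along its x, 12 thick (y; 30 at its two feet), 120 high. Origin: centre of its underside
- wheel: bystander: loose round pale cheese, 120 across, 45 high, on an equal round board 17 to 30 cm from the block's board; the two may be swapped. Origin: centre of underside
- jar: bystander: loose amber glass jar with brass cap, 68 across, 120 high. Origin: centre of underside
- can: bystander: loose can, 72 across, 110 high. Origin: centre of underside
- wedge: bystander: loose piece of cheese with a rind, about 98 x 50 x 60 high, straight on the table. Origin: underside
- tub: bystander: loose white plastic tub, 100 across, 75 high. Origin: centre of underside
- big_wheel: bystander: loose black waxed cheese wheel, 180 across, 80 high. Origin: centre of underside

How it is judged:
By the outcome, as a careful person would: the job done as asked, in the order asked, and still so for the second after the job is handed in, while the arm keeps its last pose, push and grip.
It also fails if it takes over 51 s, if anything falls off the work surface, if the arm or the gripper's body presses on something with over 40 N, if the wrist force passes 120 N, or if a joint passes its speed limit or range.

## Working session

There is one attempt and no reset: what is moved stays moved. The work goes in short steps, each a Python script; the robot and the scene stay as the last script left them, time stands still between calls to the robot, and variables do not carry over. Pictures are saved under pics/ and viewed, at most 10 in all, crops included, and the job is handed in when it is done.

```bash
mkdir -p pics; python3 - <<'E'
from cell import manip
import cv2,numpy as np
for n in("scene","top"):
    cv2.imwrite(f"pics/{n}0.png",manip.grab_frame(n)); c=manip.calibration(n)
    print(n,np.round(c["intrinsics"],1).tolist(),np.round(c["camera_from_world"],3).tolist())
o=manip.get_obs();print(o["t"],o["eef_pos"],o["tcp_rot"],o["width"])
E
```

```text
scene [[490.6, 0.0, 316.7], [0.0, 490.6, 196.5], [0.0, 0.0, 1.0]] [[0.669, 0.743, 0.019, -0.436], [0.58, -0.506, -0.638, -0.211], [-0.464, 0.438, -0.77, 1.891], [0.0, 0.0, 0.0, 1.0]]
top [[446.0, 0.0, 315.3], [0.0, 446.0, 193.3], [0.0, 0.0, 1.0]] [[-0.012, -1.0, -0.005, 0.08], [-0.998, 0.012, -0.069, 0.577], [0.069, 0.004, -0.998, 1.948], [0.0, 0.0, 0.0, 1.0]]
0.1 [0.20805748 0.64151181 0.23005248] [-0.49079784 -3.10238306  0.0031953 ] 1.0014473137701625
```

View pics/scene0.png

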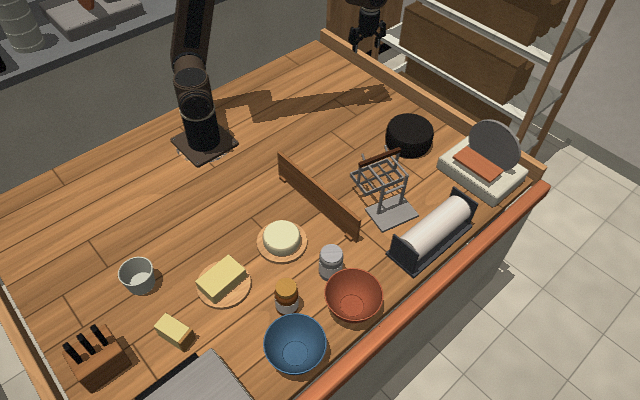

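View pics/top0.png

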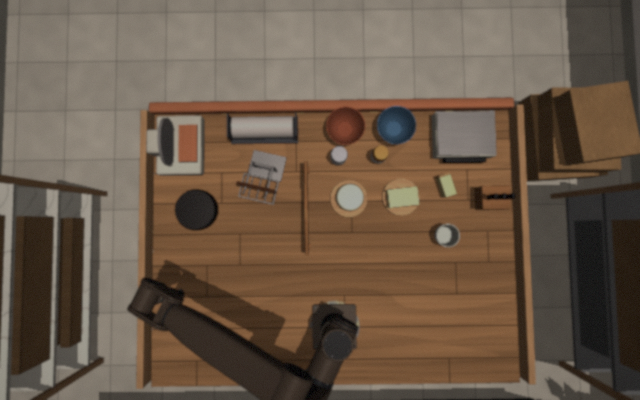

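The top view shows the stand base at (267,163), the handle bar from about (238,183) to (277,190), the divider at column 305, the wheel at (350,197) and the block at (403,197). In the scene view the block is at (221,279) and the frame at (380,175). Next I'll take closer wrist views.

```bash
cat > h.py <<'E'
from cell import manip
import cv2,numpy as np
from scipy.spatial.transform import Rotation as R
def down(yaw): # tool z down; tool y along world direction `yaw`
    y=np.array([np.cos(yaw),np.sin(yaw),0]);z=np.array([0,0,-1.]);x=np.cross(y,z)
    return R.from_matrix(np.c_[x,y,z]).as_rotvec()
def snap(n,name):
    c=manip.calibration(n);im=manip.grab_frame(n);cv2.imwrite(f"pics/{name}.png",im)
    np.savez(f"pics/{name}.npz",K=c["intrinsics"],T=c["camera_from_world"]);return im
def load(name):
    d=np.load(f"pics/{name}.npz");return d["K"],d["T"]
def ray(name,uv,z):
    K,T=load(name);d=T[:3,:3].T@np.linalg.solve(K,[*uv,1]);c=-T[:3,:3].T@T[:3,3]
    return c+d*(z-c[2])/d[2]
def tri(views): # [(name,uv),...]
    A=[]
    for n,uv in views:
        K,T=load(n);P=K@T[:3];A+=[uv[0]*P[2]-P[0],uv[1]*P[2]-P[1]]
    X=np.linalg.svd(np.array(A))[2][-1];return X[:3]/X[3]
def proj(name,p):
    K,T=load(name);q=K@(T[:3,:3]@p+T[:3,3]);return q[:2]/q[2]
E
python3 - <<'E'
from h import *
np.set_printoptions(precision=3,suppress=True)
snap("top","t1");snap("scene","s1")
for uv,z in(((403,196),.06),((238,183),.18),((277,190),.18),((305,163),.12),((305,252),.12),((267,163),.01)):print(uv,ray("t1",uv,z))
o=manip.get_obs();c=manip.calibration("wrist");Rt=R.from_rotvec(o["tcp_rot"]).as_matrix()
Twc=np.linalg.inv(c["camera_from_world"]);print(Rt);print("cam in tool",Rt.T@(Twc[:3,3]-o["eef_pos"]));print(Rt.T@Twc[:3,:3]);print(c["intrinsics"])
for yaw in(0,np.pi,-.2,np.pi-.2):
  for p in((.56,-.29,.35),(.6,.3,.35),(.47,.33,.22)):
    q=manip.solve_ik(p,down(yaw));print(yaw,p,q)
E
```

```text
(403, 196) [ 0.559 -0.305  0.06 ]
(238, 183) [0.613 0.386 0.18 ]
(277, 190) [0.583 0.228 0.18 ]
(305, 163) [0.7   0.115 0.12 ]
(305, 252) [0.328 0.119 0.12 ]
(267, 163) [0.717 0.287 0.01 ]
[[-0.951  0.309 -0.001]
 [ 0.309  0.951 -0.001]
 [ 0.    -0.001 -1.   ]]
cam in tool [ 0.083 -0.    -0.144]
[[ 0.    -0.948 -0.319]
 [ 1.     0.    -0.   ]
 [ 0.    -0.319  0.948]]
[[331.396   0.    320.451]
 [  0.    331.396 202.942]
 [  0.      0.      1.   ]]
0 (0.56, -0.29, 0.35) [-0.639  0.125  1.551 -0.     1.466 -0.639]
0 (0.6, 0.3, 0.35) [ 0.313  0.216  1.447 -0.     1.478  0.313]
0 (0.47, 0.33, 0.22) [ 0.436  0.076  1.84  -0.     1.226  0.436]
3.141592653589793 (0.56, -0.29, 0.35) [-0.639  0.125  1.551  0.     1.466  2.503]
3.141592653589793 (0.6, 0.3, 0.35) [ 0.313  0.216  1.447  0.     1.478 -2.829]
3.141592653589793 (0.47, 0.33, 0.22) [ 0.436  0.076  1.84   0.     1.226 -2.706]
-0.2 (0.56, -0.29, 0.35) [-0.639  0.125  1.551 -0.     1.466 -0.439]
-0.2 (0.6, 0.3, 0.35) [ 0.313  0.216  1.447 -0.     1.478  0.513]
-0.2 (0.47, 0.33, 0.22) [ 0.436  0.076  1.84  -0.     1.226  0.636]
2.941592653589793 (0.56, -0.29, 0.35) [-0.639  0.125  1.551 -0.     1.466  2.703]
2.941592653589793 (0.6, 0.3, 0.35) [ 0.313  0.216  1.447 -0.     1.478 -2.629]
2.941592653589793 (0.47, 0.33, 0.22) [ 0.436  0.076  1.84  -0.     1.226 -2.506]
```

```bash
python3 - <<'E'
from h import *
manip.reach([.54,-.20,.28],down(0));manip.sleep(.3);snap("wrist","b1")
manip.movel([.54,-.33,.28],v=.2);manip.sleep(.3);snap("wrist","b2")
manip.reach([.57,.38,.33],down(-.2));manip.sleep(.3);snap("wrist","f1")
manip.movel([.57,.28,.33],v=.2);manip.sleep(.3);snap("wrist","f2")
print(manip.get_obs()["t"])
ims=[cv2.imread(f"pics/{n}.png") for n in("b1","b2","f1","f2")]
cv2.imwrite("pics/m.png",cv2.resize(np.vstack([np.hstack(ims[:2]),np.hstack(ims[2:])]),(800,500),interpolation=cv2.INTER_AREA))
E
```

```text
8.75
```

View pics/m.png

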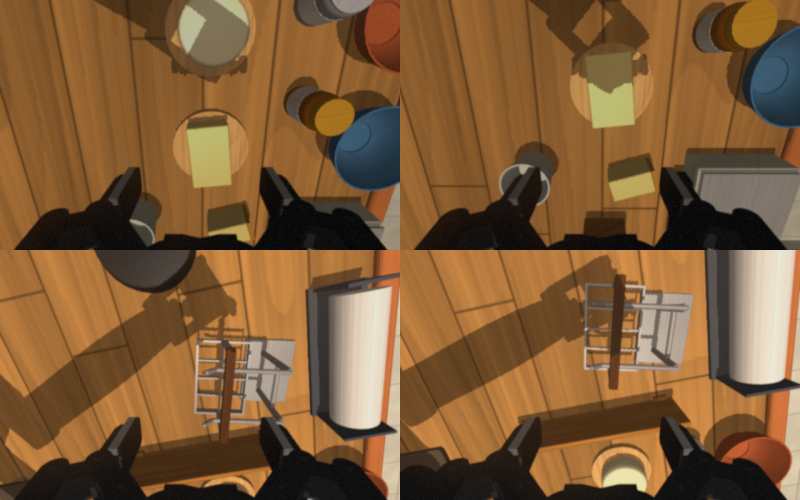

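The montage (scale 0.625) shows the block near (336,240) in b1 and (336,144) in b2 in full pixels. The handle bar is near (365,230) in f1 and (347,130) in f2. I'll zoom in for the corners.

```bash
python3 - <<'E'
from h import *
def crop(n,x,y,w,h,s,step):
    im=cv2.imread(f"pics/{n}.png")[y:y+h,x:x+w];im=cv2.resize(im,None,fx=s,fy=s,interpolation=cv2.INTER_CUBIC)
    for k in range(0,w,step):cv2.line(im,(k*s,0),(k*s,6),(0,0,255),1);cv2.putText(im,str(x+k),(k*s,18),0,.38,(0,0,255))
    for k in range(step,h,step):cv2.line(im,(0,k*s),(6,k*s),(0,0,255),1);cv2.putText(im,str(y+k),(8,k*s+4),0,.38,(0,0,255))
    return im
cv2.imwrite("pics/cb.png",np.hstack([crop("b1",272,180,130,140,3,20),crop("b2",272,70,130,140,3,20)]))
cv2.imwrite("pics/cf.png",np.hstack([crop("f1",300,110,200,220,2,20),crop("f2",280,20,200,220,2,20)]))
E
```

```text
(no output)
```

View pics/cb.png

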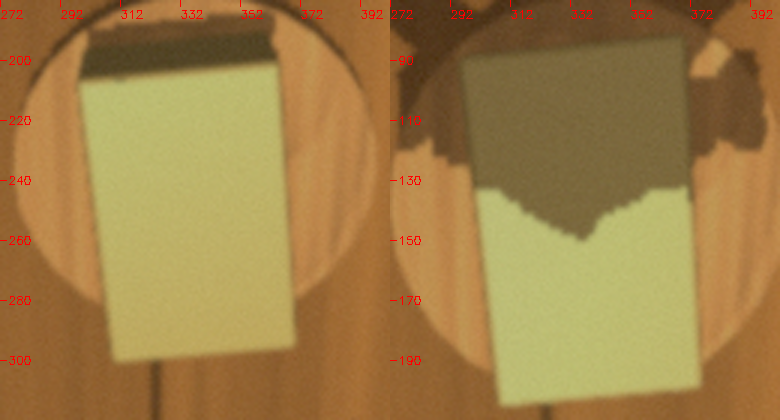

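View pics/cf.png

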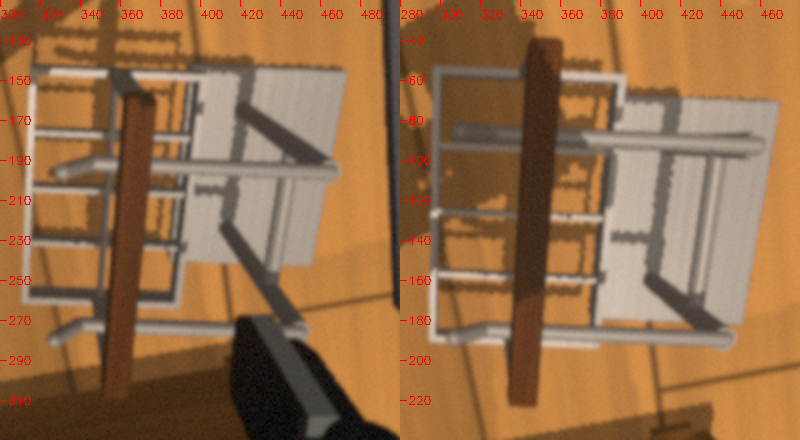

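Corners read from the crops. Block top in b1: (298.7,206.7), (364.3,201.3), (370.3,295.3), (309.7,300.7). The bar runs in f1 from rows 161 to 308 and in f2 from rows 39 to 222. Now I'll triangulate.

```bash
python3 - <<'E'
from h import *
np.set_printoptions(precision=4,suppress=True)
b1=np.array([(298.7,206.7),(364.3,201.3),(370.3,295.3),(309.7,300.7)]);b2=np.array([(295.7,89.7),(369.7,82.7),(375.3,199),(308.3,205)])
P=np.array([tri([("b1",a),("b2",b)]) for a,b in zip(b1,b2)]);print("block",P,P.mean(0))
f1=np.array([(362.5,161.5),(377.5,161.5),(364.5,308),(351.5,308.5)]);f2=np.array([(343.5,39.5),(361,39.5),(348.5,222.5),(334,222.5)])
F=np.array([tri([("f1",a),("f2",b)]) for a,b in zip(f1,f2)]);print("bar",F,F.mean(0))
d=P[0]+P[1]-P[2]-P[3];print("block edges",[np.linalg.norm(P[i]-P[i-1]) for i in range(4)],"long-axis yaw-90",np.degrees(np.arctan2(d[1],d[0]))-90)
d=F[0]+F[1]-F[2]-F[3];print("bar len",np.linalg.norm(d)/2,"yaw",np.degrees(np.arctan2(d[1],d[0]))-90)
# other view at fixed height
for n,b in(("b1",b1),("b2",b2)):
    Q=np.array([ray(n,u,.06) for u in b]);d=Q[0]+Q[1]-Q[2]-Q[3];e=Q[1]+Q[2]-Q[0]-Q[3];print(n,Q.mean(0),np.degrees(np.arctan2(d[1],d[0]))-90,np.degrees(np.arctan2(e[1],e[0])),np.linalg.norm(d)/2,np.linalg.norm(e)/2)
for n,b in(("f1",f1),("f2",f2)):
    Q=np.array([ray(n,u,.18) for u in b]);d=Q[0]+Q[1]-Q[2]-Q[3];print(n,Q.mean(0),np.degrees(np.arctan2(d[1],d[0]))-90,np.linalg.norm(d)/2)
# divider top edge ends from montage f2: (525,445-?)...
E
```

```text
block [[ 0.5139 -0.2459  0.0581]
 [ 0.5905 -0.2389  0.0589]
 [ 0.6032 -0.3652  0.0599]
 [ 0.5258 -0.3719  0.062 ]] [ 0.5583 -0.3055  0.0597]
bar [[0.6106 0.3951 0.1865]
 [0.6238 0.3925 0.1864]
 [0.5883 0.2392 0.1792]
 [0.5749 0.2427 0.1811]] [0.5994 0.3174 0.1833]
block edges [np.float64(0.12661624944462951), np.float64(0.07685512344306092), np.float64(0.12688639434548293), np.float64(0.07771760355641191)] long-axis yaw-90 5.57002453462961
bar len 0.1570825905063169 yaw -13.113472696550133
b1 [ 0.5584 -0.3056  0.06  ] 5.526095045121409 5.510472221421299 0.12790924772710321 0.07710121439552826
b2 [ 0.5582 -0.3057  0.06  ] 5.518685049521395 5.336755978802471 0.12701705840467142 0.07730412542580078
f1 [0.5997 0.3166 0.18  ] -13.369276795055711 0.15572370448883813
f2 [0.5998 0.3177 0.18  ] -13.421576721980628 0.1579472219280657
```

```bash
python3 - <<'E'
from h import *
np.set_printoptions(precision=4,suppress=True)
a=np.radians(-13.35);x,y=.600,.317
manip.grip(.6,70)
manip.reach([x,y,.25],down(a))
print("hit",manip.movel([x,y,.154],v=.1,f_stop=8))
manip.grip(0,80);o=manip.get_obs();print(o["t"],o["eef_pos"],o["width"],o["finger_force"],o["wrist_force"])
print("hit",manip.movel([x,y,.196],v=.08,f_stop=15))
o=manip.get_obs();print(o["t"],o["eef_pos"],o["width"],o["finger_force"],o["wrist_force"],o["ft_torque"])
x-=.135*np.cos(a);y-=.135*np.sin(a)
print("hit",manip.movel([x,y,.196],v=.1,f_stop=8))
o=manip.get_obs();print(o["t"],o["eef_pos"],o["width"],o["wrist_force"],o["ft_torque"])
snap("wrist","g1");snap("scene","g2")
a=cv2.resize(cv2.imread("pics/g2.png")[100:250,280:480],(600,450),interpolation=2)
cv2.imwrite("pics/g.png",a)
E
```

```text
hit False
11.175 [0.6005 0.3171 0.1549] 0.14920454769098462 78.26305747032166 [-0.5856  0.3838  2.4105]
hit False
11.85 [0.5999 0.317  0.196 ] 0.14716259722658492 77.90683507919312 [ 0.3356  0.0194 -2.1063] [0.0125 0.0064 0.0394]
hit False
13.35 [0.4692 0.348  0.196 ] 0.14928648415998408 [-0.2705 -0.1927 -2.703 ] [ 0.0096 -0.0044 -0.0476]
```

View pics/g1.png

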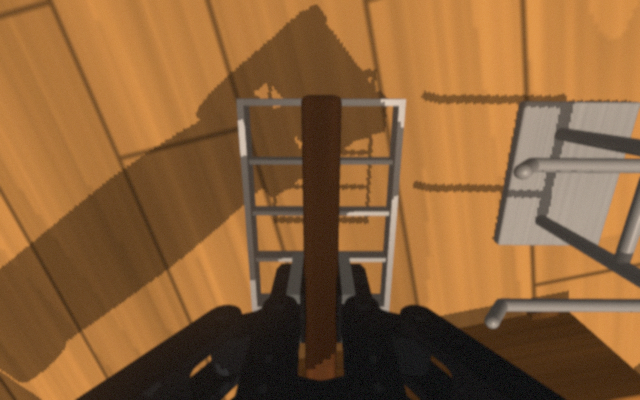

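View pics/g.png

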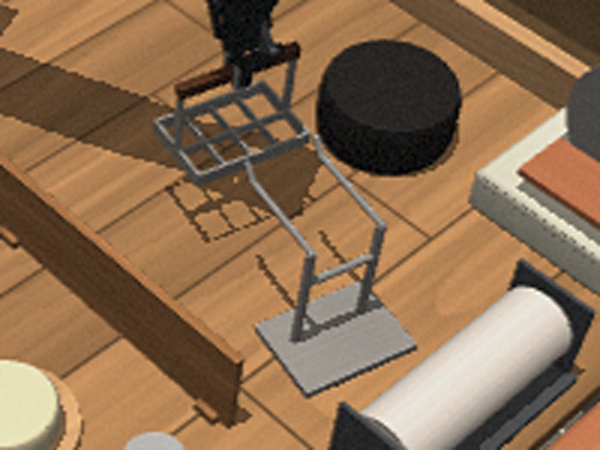

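The views show the frame off the hooks, hanging level in the gripper and clear of the stand. The far rim corners in g1 are at (237,101) and (406,100), and the bar end is at (303..340,97). I'll check how the frame sits in the hand.

```bash
python3 - <<'E'
from h import *
np.set_printoptions(precision=4,suppress=True)
o=manip.get_obs();Rt=R.from_rotvec(o["tcp_rot"]).as_matrix();p=o["eef_pos"]
zb=.172-.1545+p[2]  # bar centre
def t(uv,z):return Rt.T@(ray("g1",uv,z)-p)
for uv in((237,101),(406,100)):print("rim corner",t(uv,zb-.105+.018))
for uv in((303,97),(340,97)):print("bar end",t(uv,zb+.008))
inv=lambda v:proj("g1",p+Rt@np.array(v));h=p[2]-zb
print("predict rim",[inv([.077,s,h+.087]) for s in(-.052,.052)],"bar",[inv([.08,s,h-.008]) for s in(-.007,.007)],"bar low",[inv([.08,s,h+.008]) for s in(-.007,.007)])
a=np.radians(5.5)
for P in((.469,.348,.30),(.52,.1,.30),(.5583,-.3056,.30),(.5583,-.3056,.158)):print(manip.solve_ik(P,down(a)))
# sub-pixel check of edges
im=cv2.cvtColor(cv2.imread("pics/g1.png"),cv2.COLOR_BGR2GRAY)
print(im[88:112,260],im[88:112,390],im[85:112,321],im[130,230:260],im[130,385:410],sep="\n")
E
```

```text
rim corner [ 0.076  -0.0518  0.0695]
rim corner [0.0766 0.0521 0.0695]
bar end [ 0.0799 -0.0064 -0.0255]
bar end [ 0.0799  0.0062 -0.0255]
predict rim [array([236.4685,  99.2737]), array([405.8481,  99.3287])] bar [array([301.1765,  96.6128]), array([342.4137,  96.6263])] bar low [array([303.4576,  95.9562]), array([339.7981,  95.9681])]
[ 0.4647  0.041   1.7293 -0.      1.3713  0.3687]
[-0.0017 -0.0848  1.8529 -0.      1.3735 -0.0977]
[-0.66    0.159   1.6019 -0.      1.3807 -0.756 ]
[-0.66    0.2695  1.7364 -0.      1.1357 -0.756 ]
[122 130 132 135 134 138 137 134 131 121 112  99 102 103 102 103 100  95
  87  83  82  79  82  82]
[143 144 146 145 141 146 144 144 143 143 151 177 199 206 207 206 201 188
 164 151 145 142 143 141]
[79 78 77 83 75 81 79 78 76 68 51 45 41 41 42 43 40 42 39 39 44 47 44 44
 42 40 40]
[ 53  56  54  54  58  57  65  87 133 175 193 196 195 189 169 121  79  64
  64  67  70  76  76  78  76  78  78  79  73  76]
[ 92  94  89  92 106 107  92  76  69  67  73  80  92 107 110 109 111 113
 122 139 137 138 135 133 133]
```

The frame sits in the hand within 1 mm of nominal, so I'll carry it.

```bash
python3 - <<'E'
from h import *
np.set_printoptions(precision=4,suppress=True)
a=np.radians(5.5);p=manip.get_obs()["eef_pos"]
manip.movel([p[0],p[1],.30],v=.12)
manip.movel([.5583,-.3056,.30],v=.15,ori=down(a))
print("hit",manip.movel([.5583,-.3056,.19],v=.06,f_stop=8))
manip.sleep(.4)
o=manip.get_obs();print(o["t"],o["eef_pos"],o["width"],o["wrist_force"],o["ft_torque"])
snap("wrist","p1");s=snap("scene","p2")
w=cv2.resize(cv2.imread("pics/p1.png"),(480,300),interpolation=3)
cv2.imwrite("pics/p.png",np.vstack([cv2.imread("pics/p1.png")[:330,:],cv2.resize(s[215:325,140:330],(466,270),interpolation=2)[:,:].copy() if 0 else cv2.copyMakeBorder(cv2.resize(s[215:325,140:330],(466,270),interpolation=2),0,0,0,174,0)]))
E
```

```text
hit False
21.4 [ 0.5583 -0.3056  0.19  ] 0.14862521318161162 [-0.0983 -0.3907 -3.0604] [ 0.0378 -0.0206  0.0171]
```

View pics/p.png

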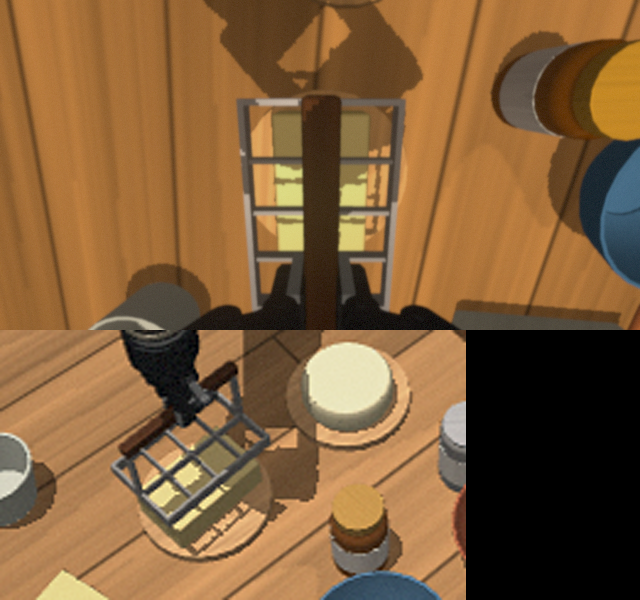

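The frame is over the block with its sides parallel. In p1 the block's far top edge is at row ~111, spanning columns 273 to 371. I'll check that against the prediction, lower to the hover height and verify.

```bash
python3 - <<'E'
from h import *
np.set_printoptions(precision=4,suppress=True)
o=manip.get_obs();Rt=R.from_rotvec(o["tcp_rot"]).as_matrix();p=o["eef_pos"]
print("pred p1",[proj("p1",p+Rt@np.array([.065,s,p[2]-.060])) for s in(-.04,.04)])
print("hit",manip.movel([p[0],p[1],.158],v=.03,f_stop=5));manip.sleep(.5)
o=manip.get_obs();p=o["eef_pos"];Rt=R.from_rotvec(o["tcp_rot"]).as_matrix();print(o["t"],p,o["wrist_force"],o["dq"])
w=snap("wrist","q1");s=snap("scene","q2");snap("top","q3")
print("pred q1",[proj("q1",p+Rt@np.array([.065,t,p[2]-.060])) for t in(-.04,.04)],"rim in lower",[proj("q1",p+Rt@np.array([.073,t,p[2]-.071])) for t in(-.048,.048)])
cv2.imwrite("pics/q.png",np.vstack([cv2.resize(w[80:290,220:420],(571,600),interpolation=2)[:340],cv2.resize(s[225:315,150:348],(571,260),interpolation=2)]))
E
```

```text
pred p1 [array([271.1499, 113.447 ]), array([371.3271, 113.4696])]
hit False
23.2167 [ 0.5583 -0.3056  0.158 ] [ 0.6453  0.1935 -2.3007] [-0.0019  0.0001 -0.0003 -0.0017  0.0002  0.0009]
pred q1 [array([264.7576, 116.3461]), array([377.9051, 116.3755])] rim in lower [array([249.513 , 105.1833]), array([393.2534, 105.2201])]
```

View pics/q.png

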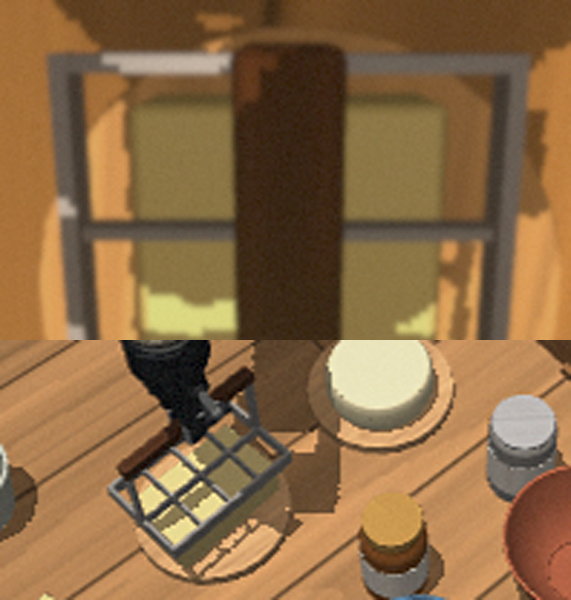

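The frame is level and centred over the block. The block's columns, 266 to 376, are centred on 271, against a predicted 271.3. The gap is about 1 cm and nothing touches, so I'm handing it in.

```bash
python3 -c "
from cell import manip
print(manip.finish_job())"
```

```text
the job is handed in; nothing more can be done
None
```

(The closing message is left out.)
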